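Make up two gift trays and put the misplaced jar right

ROBOT

A 6-joint arm with a two-finger parallel gripper is mounted at the origin on a cart in front of the work surface, level with it; the furniture and walls round the work are solid. World frame = base frame: x ahead of the robot, y to its left, z up, the work surface at z = 0. Lengths are in mm, angles in rad, forces in N, time in s.
With the tool pointing down it reaches from about 350 to 775 mm from the base axis. Payload 7.3 kg.
Tool frame: the origin (TCP) lies midway between the tips of the shut fingers; the grasp point (between the pads) lies 19 mm behind it; z points along the fingers, y is the line along which they close (so a half turn about z gives the same grasp; the last joint's range is limited). The gripper opens to 92 mm and grips with 3 to 60 N. Pads are 19 mm wide; open, the fingers measure 130 mm over their backs; the gripper's body (75 mm by 190 mm) begins 47 mm behind the grasp point.
Start: joints at [0.964, 0.342, 1.524, -0, 1.275, -0.146], TCP at [233.438, 470.267, 226.741] pointing down, gripper open.
Joint ranges: [-2.53, 2.53], [-0.77, 2.02], [0.04, 2.7], [-1, 4.14], [0.28, 2.66], [-3.11, 3.11]. Speed limits (rad/s): [2.57, 2.57, 3.14, 3.14, 3.14, 3.14].

INTERFACE

Orientations are given as [roll, pitch, yaw] about the fixed x, y, z axes, in that order (R = Rz(yaw) Ry(pitch) Rx(roll)).
In Python, from plant import monitor, optics, workorder gives the robot as it stands. The module is installed in compiled form; this text tells all that it offers.
- The arm moves only by the tool servo_tool, never from a script. Its arguments are lists of equal length, an entry for each row: "linear": the shift along the tool's x, y, z as a fraction of full scale, a list of three; "spin": the turn about the tool's z as a fraction of full scale. In form: {"linear": [[dx, dy, dz], ...], "spin": [spin, ...]}. A call has exactly 8 rows; each row shifts and turns the commanded pose from where the row before left it, along the tool's axes as they then stand; what a row does not reach is not made up. Full scale, the value 1, is 200 mm for a shift and 90 degrees for a turn. A row lasts 1/8 s, in which the tool goes at most 62.5 mm and 10.7 degrees, less where a joint would pass 70% of its speed; a pose out of reach is approached as far as the arm can. A call with a number of a shift or a turn outside -1 to 1 is refused whole. A call with a gripper value outside its range is refused whole. "hand" is the opening, from -1 (shut) to 1 (fully open), set as the call begins (left out, the last holds). The fingers move at their own pace and stop on an object; the grip force is fixed at half the most. Time passes only in rows, so rows that do not move let the fingers close, or fill a call up. It gives the time, the measured TCP pose, the force, the opening and the grip force at its end, in the units of the state.
- monitor.get_obs(): the state, without advancing time (a new reading comes with each control period).
- optics.capture(name): name is "scene" or "top" or "wrist"; returns a dict with "frame" (400x640x3 uint8, blue, green, red), "K" (3x3 intrinsics, pixels), "world_to_cam" (4x4, takes a point from world to camera coordinates). Camera axes: x right, y down, z forward; pixel columns grow to the right and rows downward; lengths in mm; the calibration is good to about 2 mm. A picture is of the moment at which its call begins. There is no depth.
- workorder.close_job(): hands the job in; it is judged then, once.
The state is a dict: "time": time; "joint_positions": joint angles; "dq": joint speeds; "tau": joint torques, N m; "tool_pos": TCP position; "tcp_rot": TCP orientation; "contact_force": force on the tool from outside, world axes, zero at the start; "moment": the same for the moment, N m; "grip_width": finger opening in mm; "finger_force": force on a finger pad.
Only numpy, scipy, OpenCV 4.12 (cv2) and the standard library are available. Lean on these libraries where they do the work, as an engineer would, in place of code of your own. Each camera call takes 0.05 s, during which the arm holds its last target. There are 200 camera calls.

TASK

Make up the two gift trays. The long tray gets the tall gold-lidded jar, the dark-rinded cheese wedge and the spice shaker; the short tray gets the smaller dark-lidded jar and the flat tin, but somebody has already put the tall jar into it by mistake. Stand each thing upright and fully down in the cut-out made for it, and leave the pale wedge and the round tin where they are.

Things in the scene. Friction and masses are not known exactly. Their poses are not given: they have to be found in the camera images.
- long_tray: Fixed wooden tray, 308 (x) x 120 (y) mm, origin mid-underside. Floor at z 4; 8 mm card insert (top z 12) with cut-outs to the floor, centred on y 0: round 58 across at x -107 (shaker); round 84 at x -26 (jar); wedge-shaped at x +81, 110 (x) by 80 (y), point towards +y, fits the wedge at the tray's yaw with 8 mm play. Side rails 14 high, end boards 40 high. Shaker end nearest the robot.
- short_tray: Fixed wooden tray, 250 (x) x 120 (y) mm, origin mid-underside. Floor at z 4; 8 mm card insert (top z 12) with cut-outs to the floor, centred on y 0: round 84 across at x -65 (jar); oblong at x +47, 119 (x) by 79 (y) (flat tin, long side along the tray). Side rails 14 high, end boards 40 high. Jar end nearest the robot; the tall jar stands there at the start.
- tall_jar: The taller glass jar, gold lid, green contents: 66 mm across, 90 mm high, 0.37 kg; the lid is the top 11 mm and as wide as the jar. At the start it stands, wrongly, in the round cut-out of the short tray. Origin: centre of its underside.
- small_jar: The smaller glass jar, dark lid, amber contents: 62 mm across, 80 mm high, 0.30 kg; the lid is the top 11 mm. Stands on the counter. Origin: centre of its underside.
- shaker: Slim spice shaker with a red cap: 40 mm across, 106 mm high, 0.11 kg. Stands on the counter. Origin: centre of its underside.
- flat_tin: Flat oblong fish tin with rounded corners, lying flat: 60 mm (x) by 100 mm (y, long side), 26 mm high, 0.15 kg; the sides lean out slightly towards the top. Either end may lead in its cut-out. Origin: centre of its underside.
- dark_wedge: Cheese wedge with a dark mottled rind, a quarter wheel, lying flat: 94 mm across the rind corners (x), 64 mm from point (at y +32) to mid-rind (at y -32), 53 mm high, 0.25 kg. The cut faces meet at about 90 degrees at the point, so grip it between point and rind, along y. Origin: centre of its underside.
- pale_wedge: Narrower, pale cheese wedge, 63 x 89 x 46 mm: not part of the order, stays where it is. Origin: centre of its underside.
- round_tin: Round tin, 86 mm across, 40 mm high: not part of the order, stays where it is. Origin: centre of its underside.
There are look-alikes about, which are no part of the job. Leave any purple look-alike of the tall_jar alone.

How it is judged:
By the outcome, as a careful person would: the job done as asked, in the order asked, and still so for the second after the job is handed in, with the robot touching nothing.
It also fails if it takes over 128 s, if anything falls off the work surface, if the arm or the gripper's body presses on something with over 40 N, if the wrist force passes 120 N, or if a joint passes its speed limit or range.

## Working session

There is one attempt and no reset: what is moved stays moved. The work goes in short steps, Python scripts to look and compute and a tool call to move; the robot and the scene stay as the last step left them, time stands still between calls to the robot, and variables do not carry over. Pictures are saved under pics/ and viewed, at most 14 in all, crops included, and the job is handed in when it is done.

Besides the shell and the picture viewer there is one more tool, called after ">>>" in YAML: its name, and indented under it one key for each argument. servo_tool: Moves the arm, as the interface text tells. Shift numbers are shares of 200 mm and turn numbers shares of 90 degrees, none past 1 either way. Its arguments: {"type":"object","properties":{"linear":{"type":"array","items":{"type":"array","items":{"type":"number","minimum":-1,"maximum":1}}},"spin":{"type":"array","items":{"type":"number","minimum":-1,"maximum":1}},"hand":{"type":"number"}},"required":["linear","spin"]}

```bash
mkdir -p pics; cat > h.py <<'E'
import numpy as np, cv2, json
from plant import monitor, optics, workorder
def snap(n,f):
    d=optics.capture(n); cv2.imwrite(f'pics/{f}.png',d['frame']); np.savez(f'pics/{f}.npz',K=d['K'],T=d['world_to_cam']); return d
def ray(f,u,v):
    d=np.load(f'pics/{f}.npz'); T=d['T']; r=T[:3,:3].T@np.linalg.inv(d['K'])@np.array([u,v,1.]); c=-T[:3,:3].T@T[:3,3]; return c,r/np.linalg.norm(r)
def onz(f,u,v,z):
    c,r=ray(f,u,v); return (c+r*(z-c[2])/r[2]).round(1)
def tri(*obs):
    A=np.zeros((3,3));b=np.zeros(3)
    for f,u,v in obs:
        c,r=ray(f,u,v);P=np.eye(3)-np.outer(r,r);A+=P;b+=P@c
    return np.linalg.solve(A,b).round(1)
def proj(f,p):
    d=np.load(f'pics/{f}.npz'); q=d['K']@(d['T']@np.append(p,1.))[:3]; return (q[:2]/q[2]).round(1)
E
python3 - <<'E'
from h import *
for n in("top","scene","wrist"):
    snap(n,n+'0'); print(n,ray(n+'0',320,200))
print(monitor.get_obs())
E
```

```text
top (array([ 262.85775097,   24.41997879, 1605.50613395]), array([ 0.17579556, -0.00786986, -0.98439524]))
scene (array([ 1507.09914315, -1293.37082017,   865.65999766]), array([-0.52138288,  0.72070794, -0.45688068]))
wrist (array([161.57741904, 504.47887529, 383.36627951]), array([ 0.24167586, -0.13892869, -0.96036014]))
{'time': 0.15, 'joint_positions': array([ 9.64030862e-01,  3.42546373e-01,  1.52477444e+00, -3.71657303e-06,
        1.27539918e+00, -1.46013857e-01]), 'dq': array([-8.40544652e-04, -9.52324608e-05, -3.72220030e-03, -1.26963157e-03,
       -8.47244695e-04,  4.29264062e-04]), 'tau': array([ 2.01577503e-03, -4.31466007e+01, -2.44355106e+01,  7.17319851e-02,
        5.37185138e-02, -7.27180168e-05]), 'tool_pos': array([233.24395636, 470.01361083, 226.22115833]), 'tcp_rot': array([-3.14047680e+00, -1.60505984e-04,  2.68084204e+00]), 'contact_force': array([-0.08834171,  0.32539036, -0.09597094]), 'moment': array([-0.01501285,  0.01317438,  0.0114918 ]), 'finger_force': 0.0, 'grip_width': 91.97644129942566}
```

View pics/top0.png

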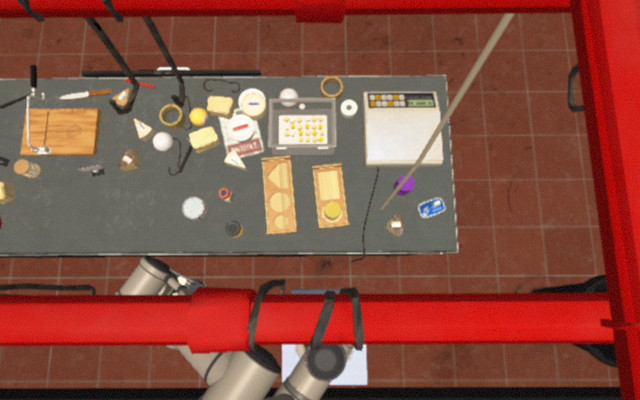

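View pics/scene0.png

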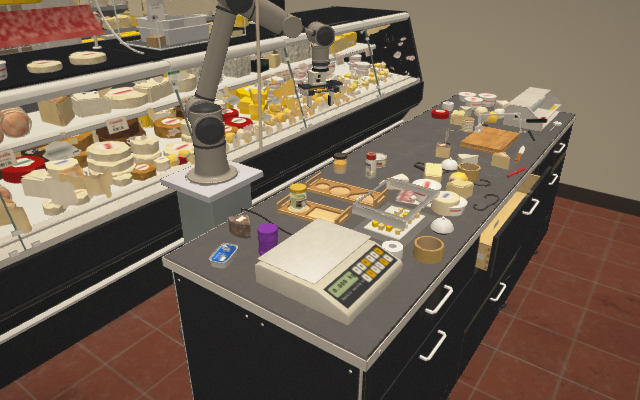

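Top view: the long tray is at (279,195), the short tray at (330,196) with the gold lid at (332,211). The small dark jar is at (234,229), the red-capped shaker at (225,194), the dark wedge at (397,225) and the blue tin at (431,208). The round tin is at (193,208) and the purple look-alike at (405,184).
Candidates:
- **Tall jar:** gold lid (332,211), or purple (405,184).
- **Dark wedge:** (397,225), or the dark things at (128,158) and (124,97).
- **Small jar:** (234,229), or (26,168).
- **Pale wedge:** (234,159), or (142,128).

Next I'll check these in a close crop.

```bash
python3 - <<'E'
from h import *
t=cv2.imread('pics/top0.png'); s=cv2.imread('pics/scene0.png')
a=cv2.resize(t[150:245,190:450],(800,292),interpolation=cv2.INTER_CUBIC)
b=cv2.resize(s[145:275,200:400],(462,300),interpolation=cv2.INTER_CUBIC)
c=cv2.resize(t[80:185,5:150],(338,245),interpolation=cv2.INTER_CUBIC)
m=np.zeros((595,800,3),np.uint8); m[:292]=a; m[293:593,:462]=b; m[293:538,462:800]=c
cv2.imwrite('pics/m1.png',m)
for n,u,v in(("long",279,195),("short",330,196),("jar",332,211),("small",234,229),("shaker",225,194),("dw",397,225),("tin",431,208),("d2",128,158)): print(n,onz('top0',u,v,30))
E
```

```text
long [565.3 174.7  30. ]
short [560.1 -28.   30. ]
jar [499.9 -35.2  30. ]
small [430.6 349.7  30. ]
shaker [570.6 390.   30. ]
dw [ 443.2 -288.8   30. ]
tin [ 509.7 -425.3   30. ]
d2 [721.7 789.6  30. ]
```

View pics/m1.png

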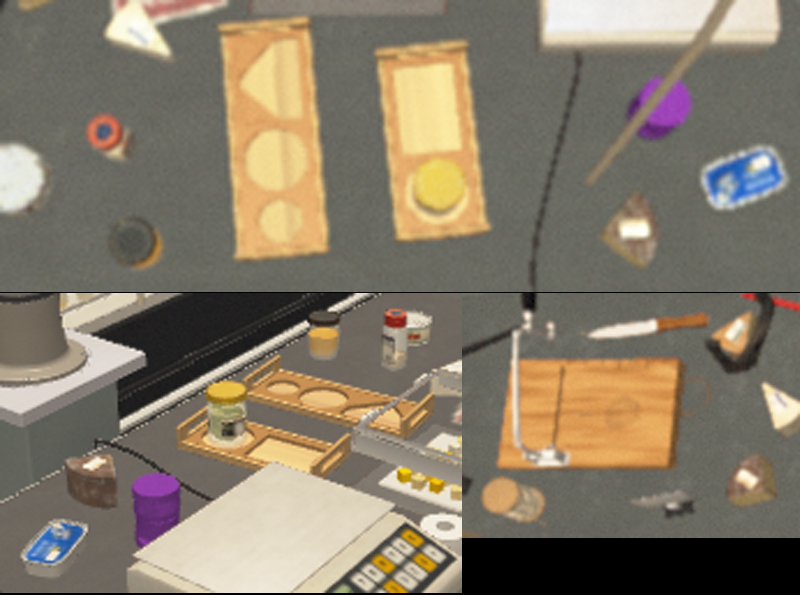

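The crop confirms the choices: gold lid at top (332,210), blue tin at (431,207), dark wedge at (396,224). The other dark wedges are out of reach. A pole tip at (381,209) may be hanging down, so I'll measure it. First I'm moving up for wrist views.

>>> servo_tool:
  linear:
    - [-0.17, -0.07, -0.11]
    - [-0.17, -0.07, -0.11]
    - [-0.17, -0.07, -0.11]
    - [-0.17, -0.07, -0.11]
    - [-0.17, -0.07, -0.11]
    - [-0.17, -0.07, -0.11]
    - [-0.17, -0.07, -0.11]
    - [-0.17, -0.07, -0.11]
  spin: [0, 0, 0, 0, 0, 0, 0, 0]
  hand: 1

```text
time: 1.15
tool_pos: [427.8, 247.9, 403.3]
tcp_rot: [-3.141, -0.0, 2.681]
contact_force: [0.3, 1.1, 0.9]
grip_width: 92.0
finger_force: 0.0
```

```bash
python3 - <<'E'
from h import *
snap('wrist','w1'); o=monitor.get_obs(); print(o['time'],o['tool_pos'],o['tcp_rot'],ray('w1',320,200))
print('pole?',proj('top0',[263,24,0]),tri(('top0',381.1,209.1),('scene0',256.5,155)))
for z in (0,100,300,600):
  p=onz('top0',381.1,209.1,z); print(p,proj('scene0',p))
E
```

```text
1.2 [430.92165187 245.33321492 405.70626002] [3.14005703 0.00498266 2.67788119] (array([356.08907636, 282.29810948, 560.50521469]), array([ 0.24207597, -0.13788218, -0.96041019]))
pole? [317.3 272.1] [ 465.3 -196.5  262. ]
[ 511.1 -233.6    0. ] [265.6 232.5]
[ 495.6 -217.5  100. ] [263.9 203.5]
[ 464.7 -185.4  300. ] [260.2 143. ]
[ 418.3 -137.2  600. ] [254.3  44.7]
```

View pics/w1.png

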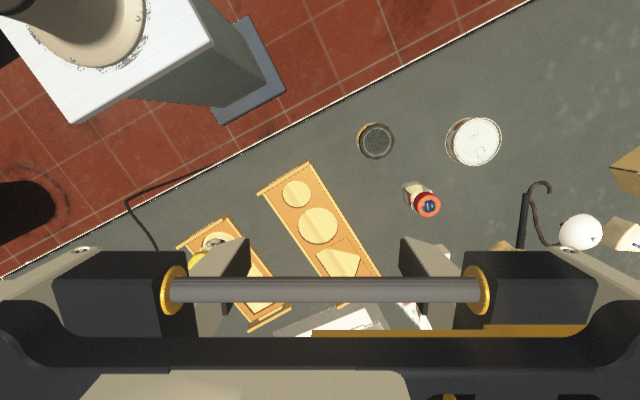

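The wrist view shows the small jar lid at (376,140), the shaker cap at (429,205), the round tin at (473,141), and the long tray's cut-outs at (296,193) and (318,225). There's a hanging pole with its tip near (465,-196,262) that I have to avoid. A second view from further out, facing back, comes next.

>>> servo_tool:
  linear:
    - [0, 0, 0]
    - [0, 0, 0]
    - [0, 0, 0]
    - [-0.21, -0.21, 0.02]
    - [-0.21, -0.21, 0.02]
    - [-0.21, -0.21, 0.02]
    - [-0.21, -0.21, 0.02]
    - [-0.21, -0.21, 0.02]
  spin: [-0.098, -0.098, -0.098, 0, 0, 0, 0, 0]

```text
time: 2.2
tool_pos: [638.5, 37.9, 382.2]
tcp_rot: [3.141, -0.0, -3.141]
contact_force: [0.9, 0.4, 1.0]
grip_width: 91.8
finger_force: 0.0
```

```bash
python3 - <<'E'
from h import *
snap('wrist','w2'); o=monitor.get_obs(); print(o['time'],o['tool_pos'],o['tcp_rot'],ray('w2',320,200))
i=cv2.imread('pics/w2.png'); cv2.imwrite('pics/w2x.png',cv2.resize(i[:260],(800,325),interpolation=cv2.INTER_CUBIC))
E
```

```text
2.25 [642.07106078  31.79114768 378.30199014] [-3.13894778 -0.00335293  3.13703892] (array([558.53208671,  36.80438946, 539.46757856]), array([ 0.27806348, -0.0150788 , -0.96044434]))
```

View pics/w2.png

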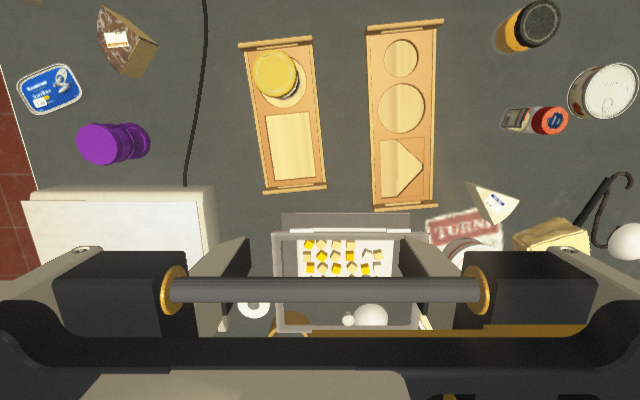

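```bash
python3 - <<'E'
from h import *
i=cv2.imread('pics/w2.png'); C=cv2.INTER_CUBIC
cv2.imwrite('pics/A.png',cv2.resize(i[0:210,230:450],None,fx=2.8,fy=2.8,interpolation=C))
w1=cv2.imread('pics/w1.png')
m=np.zeros((560,790,3),np.uint8)
a=cv2.resize(i[0:160,5:160],None,fx=2.5,fy=2.5,interpolation=C); m[:400,:a.shape[1]]=a
b=cv2.resize(i[0:140,490:640],None,fx=2.5,fy=2.5,interpolation=C); m[:350,400:775]=b
c=cv2.resize(w1[115:225,350:510],None,fx=1.8,fy=1.8,interpolation=C); m[355:553,400:688]=c
cv2.imwrite('pics/B.png',m)
np.set_printoptions(suppress=True)
print(np.load('pics/w2.npz')['K'],proj('w2',[465,-196,262]),proj('w1',[465,-196,262]))
print(proj('top0',[465,-196,600]),proj('top0',[465,-196,900]),proj('top0',[465,-196,1300]),proj('scene0',[465,-196,700]))
E
```

```text
[[282.50230321   0.         324.39766667]
 [  0.         282.50230321 204.2710572 ]
 [  0.           0.           1.        ]] [47.9  1.4] [ 39.3 361.4]
[403.7 190.8] [438.7 157.8] [581.3  23.6] [250.3  13.5]
```

View pics/A.png

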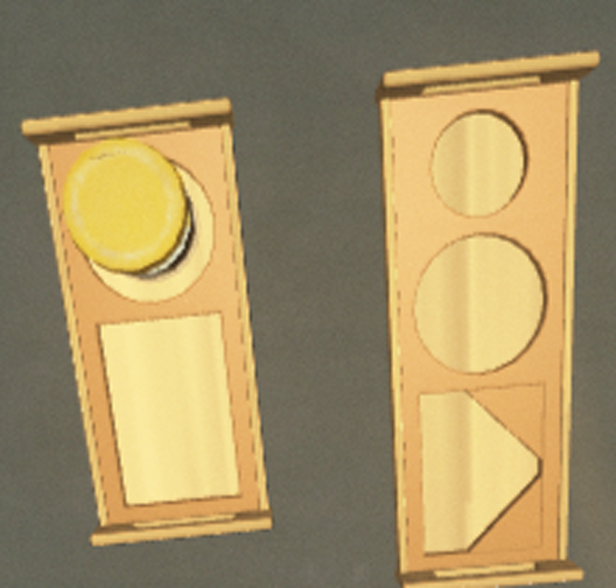

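View pics/B.png

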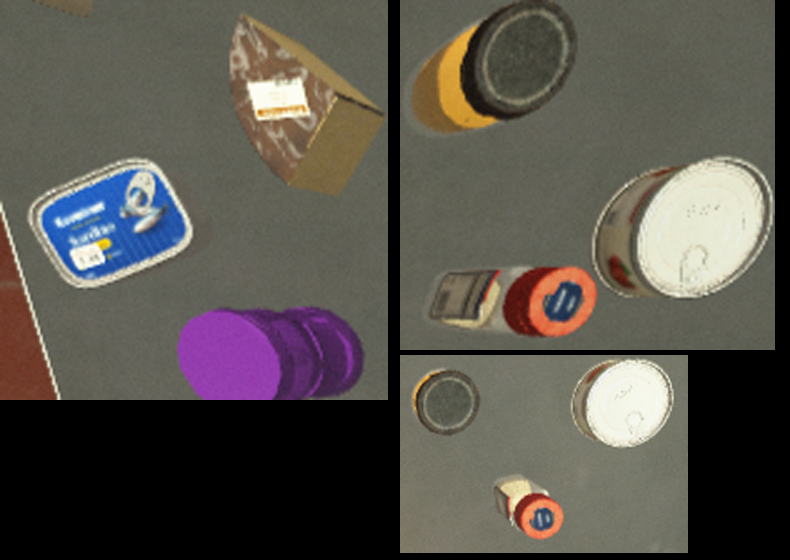

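Crop A gives these positions in w2:
- Gold lid: (274.6,73.6)
- Tin cut-out corners: (265,116), (309,112), (316,176), (275,181)
- Long-tray holes: (401,58) and (401,109)

Crop B gives:
- Dark wedge: point (139,38), rind corners (101,6) and (121,74)
- Blue tin: centre (49,89)
- Small lid: (538,23)
- Shaker cap: (555,121)

```bash
python3 - <<'E'
from h import *
A=lambda x,y:('w2',230+x/2.8,y/2.8)
B=lambda x,y:('w2',5+x/2.5,y/2.5)
print('gold',tri(A(125,206),('top0',332.7,210.4)))
print('small',tri(('w2',538.4,23.2),('w1',376.1,141.1)))
print('shaker',tri(('w2',555.2,120.8),('w1',427.8,206.1)))
q=[onz(*A(*p),12)[:2] for p in((99,325),(221,314),(240,492),(127,506))]; print('tincut',q,np.mean(q,0))
d=(q[3]+q[2]-q[0]-q[1]); print('yaw',np.arctan2(d[1],d[0]),np.linalg.norm(d)/2)
S,J=[onz(*A(*p),12)[:2] for p in((479,163.5),(480,304))]
W=[onz(*A(*p),12)[:2] for p in((418,397),(466,391),(541,466),(466,550),(425,553))]
print('long',S,J,J-S,np.linalg.norm(J-S),W)
w=[onz(*B(*p),53)[:2] for p in((335,95),(240,14),(290,185),(230,85))];print('wedge',w)
print('tin',tri(B(111,223),('top0',432.1,207.5)),[onz(*B(*p),26)[:2] for p in((111,223),(45,188),(135,160),(90,287),(185,255))])
for u,v in((307,172),(318,225),(296,193)): print(onz('w1',u,v,12))
s=cv2.imread('pics/scene0.png');t=cv2.imread('pics/top0.png')
m=np.zeros((595,800,3),np.uint8)
m[:592,:240]=cv2.resize(s[0:185,225:300],(240,592)); b=cv2.resize(t[0:235,370:530],None,fx=2.5,fy=2.5); m[:b.shape[0],245:645]=b[:595]
cv2.imwrite('pics/pole.png',m)
E
```

```text
gold [495.1 -36.7  79. ]
small [428.3 343.5  76.3]
shaker [561.8 375.5 106.4]
tincut [array([555.6, -68.3]), array([548.9,   9.5]), array([663.4,  20.6]), array([673.1, -56.3])] [610.25  -23.625]
yaw 0.09924186748869314 116.57359263572518
long [462.6 166.2] [542.8 173.2] [80.2  7. ] 80.50490668276058 [array([600.3, 137.4]), array([596.5, 168.4]), array([645.6, 222.4]), array([703.9, 176.5]), array([706.1, 148.3])]
wedge [array([ 442.3, -246. ]), array([ 399.8, -294.2]), array([ 492.6, -284. ]), array([ 436.9, -308.8])]
tin [ 512.6 -431.9   21.7] [array([ 512.6, -427.7]), array([ 490.9, -465.6]), array([ 473.9, -400.9]), array([ 553.9, -454. ]), array([ 532.9, -382.9])]
[431.9 206.4  12. ]
[540.8 175.6  12. ]
[459.9 167.   12. ]
```

View pics/pole.png

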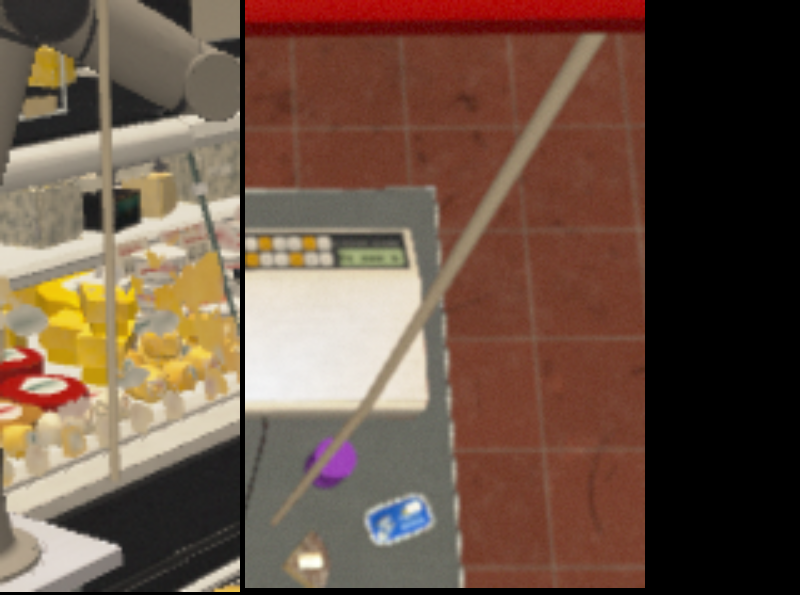

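The pole tip sits at about (468,-189,280), so I'll cross beneath or inside it at a small radius. The measured heights fit (shaker 106, small jar 76). I'm starting with the tall jar at (497,-35).

>>> servo_tool:
  linear:
    - [0.118, -0.061, 0.193]
    - [0.118, -0.061, 0.193]
    - [0.118, -0.061, 0.193]
    - [0.118, -0.061, 0.193]
    - [0.118, -0.061, 0.193]
    - [0.118, -0.061, 0.193]
    - [0, 0, 0]
    - [0, 0, 0]
  spin: [0, 0, 0, 0, 0, 0, 0, 0]
  hand: 1

```text
time: 3.25
tool_pos: [497.6, -34.1, 152.4]
tcp_rot: [-3.141, 0.003, -3.141]
contact_force: [0.3, 0.8, -0.7]
grip_width: 91.8
finger_force: 0.0
```

```bash
python3 - <<'E'
from h import *
snap('wrist','w3'); o=monitor.get_obs(); print(o['time'],o['tool_pos'],o['tcp_rot'])
i=cv2.imread('pics/w3.png'); h=cv2.cvtColor(i,cv2.COLOR_BGR2HSV)
m=cv2.inRange(h,(20,130,110),(35,255,255)); n,l,s,c=cv2.connectedComponentsWithStats(m); k=1+s[1:,4].argmax(); print(s[k],c[k],onz('w3',*c[k],94))
f=lambda n,v:min((abs(proj('scene0',onz('top0',*n,z))[1]-v),z) for z in range(100,1500,5))
for n in((382.4,208.8),(410,167),(450,106)):
  for z in range(200,1500,150):
    p=onz('top0',*n,z); print(n,p,proj('scene0',p)) if 248<proj('scene0',p)[0]<264 else 0
E
```

```text
3.3 [497.98298716 -34.09694888 152.71655726] [-3.1410053   0.00382106 -3.14036641]
[ 284  177   78   78 4461] [322.60546963 215.56287828] [493.3 -36.6  94. ]
(382.4, 208.8) [ 481.2 -206.1  200. ] [261.4 174.3]
(382.4, 208.8) [ 457.9 -181.5  350. ] [258.6 127.6]
(382.4, 208.8) [ 434.6 -156.9  500. ] [255.8  78.8]
(382.4, 208.8) [ 411.3 -132.3  650. ] [252.8  27.6]
(382.4, 208.8) [ 388.  -107.7  800. ] [249.6 -26.3]
(410, 167) [ 513.9 -203.   650. ] [262.3  33.4]
(410, 167) [ 474.5 -167.3  800. ] [257.5 -24.7]
(410, 167) [ 435.1 -131.6  950. ] [252.7 -84.5]
(450, 106) [ 478.6 -152.7 1100. ] [ 256.  -152.6]
(450, 106) [ 414.6 -100.1 1250. ] [ 248.1 -217.2]
```

View pics/w3.png

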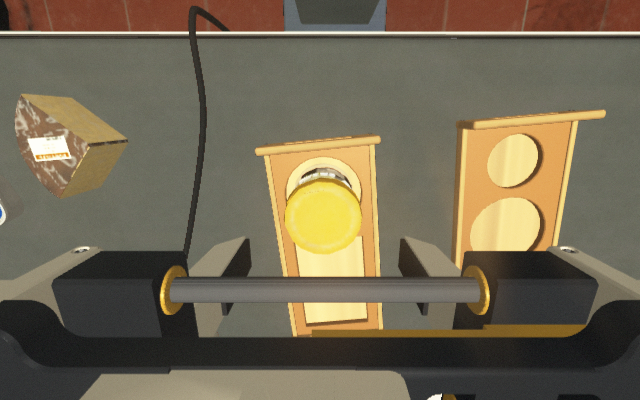

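The jar is centred in the fingers at about (493,-37), with the gold lid at pixel (323,216). I'll go down and grip.

>>> servo_tool:
  linear:
    - [0.01, -0.006, 0.1]
    - [0.01, -0.006, 0.1]
    - [0, 0, 0.1]
    - [0, 0, 0.1]
    - [0, 0, 0.09]
    - [0, 0, 0]
    - [0, 0, 0]
    - [0, 0, 0]
  spin: [0, 0, 0, 0, 0, 0, 0, 0]

```text
time: 4.3
tool_pos: [493.0, -36.6, 54.2]
tcp_rot: [-3.141, 0.002, -3.14]
contact_force: [-0.6, -0.6, -0.2]
grip_width: 92.1
finger_force: 0.0
```

>>> servo_tool:
  linear:
    - [0, 0, 0]
    - [0, 0, 0]
    - [0, 0, 0]
    - [0, 0, 0]
    - [0, 0, 0]
    - [0, 0, 0]
    - [0, 0, 0]
    - [0, 0, 0]
  spin: [0, 0, 0, 0, 0, 0, 0, 0]
  hand: -1

```text
time: 5.3
tool_pos: [492.0, -36.4, 53.2]
tcp_rot: [3.141, 0.0, -3.141]
contact_force: [-0.1, 2.9, 2.6]
grip_width: 63.6
finger_force: 30.0
```

>>> servo_tool:
  linear:
    - [0, 0, -0.15]
    - [0, 0, -0.25]
    - [-0.049, 0.21, 0]
    - [-0.049, 0.21, 0]
    - [-0.049, 0.21, 0]
    - [-0.049, 0.21, 0]
    - [-0.049, 0.21, 0]
    - [0, 0, 0]
  spin: [0, 0, 0, 0, 0, 0, 0, 0]

```text
time: 6.3
tool_pos: [540.4, 175.7, 131.9]
tcp_rot: [-3.141, -0.001, -3.137]
contact_force: [-0.2, -0.7, -4.8]
grip_width: 63.5
finger_force: 30.0
```

```bash
cat >> h.py <<'E'
def gold(f,z):
    i=cv2.imread(f'pics/{f}.png'); h=cv2.cvtColor(i,cv2.COLOR_BGR2HSV)
    m=cv2.inRange(h,(20,130,110),(35,255,255)); n,l,s,c=cv2.connectedComponentsWithStats(m); k=1+s[1:,4].argmax(); print(s[k],c[k],onz(f,*c[k],z))
E
python3 - <<'E'
from h import *
snap('wrist','w4'); o=monitor.get_obs(); print(o['time'],o['tool_pos'],o['tcp_rot'],o['grip_width'],o['contact_force'])
gold('w4',o['tool_pos'][2]+40)
E
```

```text
6.35 [540.03933597 174.14068483 131.84623879] [-3.14056160e+00 -2.20122489e-03 -3.13812950e+00] 63.437475437852065 [-0.27350097 -0.60523502 -4.75431548]
[ 263  230  124   47 4264] [324.68738274 257.24085366] [521.8 174.8 171.8]
```

View pics/w4.png

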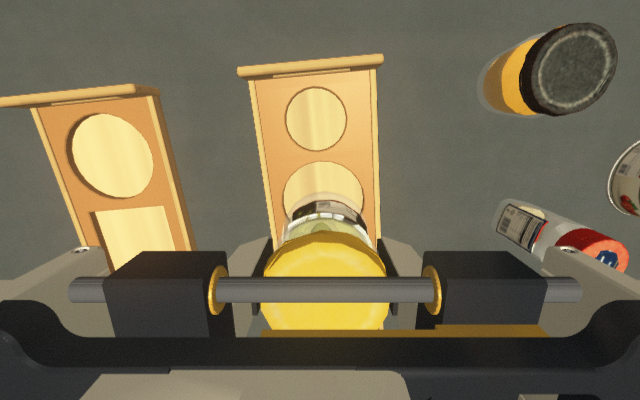

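The jar hangs upright over its hole: the shaker hole is at (316,118) and the jar hole's upper rim at (324,161). Lowering it now.

>>> servo_tool:
  linear:
    - [-0.01, 0, 0.1]
    - [0, 0, 0.1]
    - [0, 0, 0.1]
    - [0, 0, 0.05]
    - [0, 0, 0.025]
    - [0, 0, 0.015]
    - [0, 0, 0]
    - [0, 0, 0]
  spin: [0, 0, 0, 0, 0, 0, 0, 0]

```text
time: 7.35
tool_pos: [543.0, 173.6, 55.6]
tcp_rot: [3.141, 0.001, -3.14]
contact_force: [0.2, 0.3, -5.3]
grip_width: 64.0
finger_force: 30.0
```

```bash
python3 - <<'E'
from h import *
print(proj('w4',[461.3,166.6,12]),proj('w4',[541.8,174.4,12]),onz('w4',316,118,12)); o=monitor.get_obs(); print(o['tool_pos'],o['contact_force'])
E
```

```text
[316.1 119. ] [324.1 201.2] [460.4 166.5  12. ]
[543.04380621 173.59451386  55.61597041] [ 0.18293623  0.25164668 -5.28500011]
```

>>> servo_tool:
  linear:
    - [0, 0, 0.008]
    - [0, 0, 0.005]
    - [0, 0, 0]
    - [0, 0, 0]
    - [0, 0, 0]
    - [0, 0, 0]
    - [0, 0, 0]
    - [0, 0, 0]
  spin: [0, 0, 0, 0, 0, 0, 0, 0]

```text
time: 8.35
tool_pos: [543.0, 173.7, 53.2]
tcp_rot: [3.141, 0.001, -3.141]
contact_force: [-3.1, -0.5, 6.9]
grip_width: 63.5
finger_force: 30.0
```

It's seated: contact came at the same height as the grip. Release, then rise.

>>> servo_tool:
  linear:
    - [0, 0, 0]
    - [0, 0, 0]
    - [0, 0, 0]
    - [0, 0, 0]
    - [0, 0, -0.2]
    - [0, 0, -0.25]
    - [0, 0, -0.25]
    - [0, 0, 0]
  spin: [0, 0, 0, 0, 0, 0, 0, 0]
  hand: 1

```text
time: 9.35
tool_pos: [545.0, 174.0, 196.9]
tcp_rot: [3.14, 0.009, -3.141]
contact_force: [-0.4, 0.0, -1.0]
grip_width: 92.1
finger_force: 0.0
```

>>> servo_tool:
  linear:
    - [0.17, -0.194, 0.047]
    - [0.17, -0.194, 0.047]
    - [0.17, -0.194, 0.047]
    - [0.17, -0.194, 0.047]
    - [0.17, -0.194, 0.047]
    - [0.04, -0.25, 0]
    - [0.04, -0.25, 0]
    - [0.04, -0.25, 0]
  spin: [0, 0, 0, 0, 0, 0, 0, 0]

```text
time: 10.35
tool_pos: [348.2, -172.0, 144.9]
tcp_rot: [3.141, -0.0, -3.141]
contact_force: [0.6, 0.3, -0.9]
grip_width: 91.9
finger_force: 0.0
```

```bash
python3 - <<'E'
from h import *
o=monitor.get_obs(); print(o['tool_pos'],o['tcp_rot'],o['joint_positions'])
for p in((88,144),(22,95),(62,195)): print(onz('w3',*p,53))
for p in((127,141),): print(onz('w3',*p,0))
E
```

```text
[ 348.20360269 -171.96555715  144.90615264] [ 3.14097251e+00 -4.87657632e-04 -3.14068784e+00] [-6.56908347e-01  1.93738587e-01  1.99081977e+00  2.35458791e-04
  9.57799357e-01 -2.22874488e+00]
[ 440.4 -245.9   53. ]
[ 399.5 -291.9   53. ]
[ 487.5 -282.    53. ]
[ 442.  -246.9    0. ]
```

>>> servo_tool:
  linear:
    - [0, 0, 0]
    - [-0.003, -0.173, 0.115]
    - [-0.003, -0.173, 0.115]
    - [-0.003, -0.173, 0.115]
    - [-0.14, -0.019, 0]
    - [-0.14, -0.019, 0]
    - [-0.14, -0.019, 0]
    - [0, 0, 0]
  spin: [-0.064, 0, 0, 0, 0, 0, 0, 0]

```text
time: 11.35
tool_pos: [447.0, -276.3, 75.5]
tcp_rot: [3.141, -0.0, -3.039]
contact_force: [-0.6, 0.6, -0.4]
grip_width: 92.1
finger_force: 0.0
```

```bash
python3 - <<'E'
from h import *
snap('wrist','w5'); o=monitor.get_obs(); print(o['tool_pos'],o['tcp_rot'],o['joint_positions'],o['contact_force'])
E
```

```text
[ 445.76152229 -275.9245826    75.42063555] [ 3.14020096e+00 -1.39534147e-03 -3.03890324e+00] [-7.00499993e-01  5.13627255e-01  1.72015540e+00 -4.76777743e-05
  9.09780371e-01 -2.37395545e+00] [-0.4912212   0.64213912 -0.2974619 ]
```

View pics/w5.png

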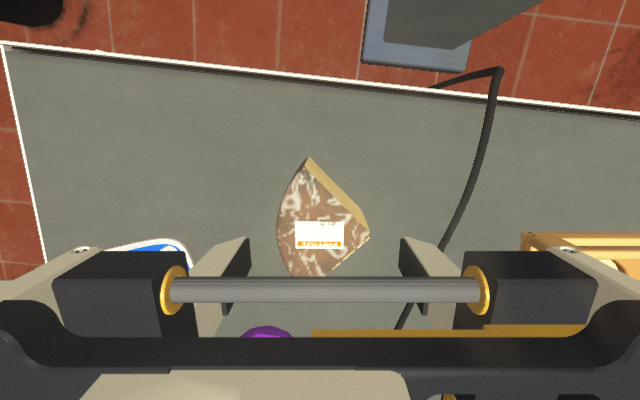

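```bash
python3 - <<'E'
from h import *
for p in((369,236),(308,159),(289,276),(276,232)): print(onz('w5',*p,53))
E
```

```text
[ 441.7 -246.8   53. ]
[ 393.3 -293.2   53. ]
[ 478.5 -299.6   53. ]
[ 445.3 -310.7   53. ]
```

The wedge sits centred: its point is at (369,236) and the rind middle at (276,232), which puts the origin at about (444.6,-278.5). Down and grip.

>>> servo_tool:
  linear:
    - [0.007, -0.013, 0.08]
    - [0, 0, 0.08]
    - [0, 0, 0.08]
    - [0, 0, 0.05]
    - [0, 0, 0.017]
    - [0, 0, 0]
    - [0, 0, 0]
    - [0, 0, 0]
  spin: [0, 0, 0, 0, 0, 0, 0, 0]

```text
time: 12.4
tool_pos: [445.3, -279.5, 15.5]
tcp_rot: [-3.141, 0.001, -3.04]
contact_force: [0.4, -0.6, 0.2]
grip_width: 92.1
finger_force: 0.0
```

>>> servo_tool:
  linear:
    - [0, 0, 0]
    - [0, 0, 0]
    - [0, 0, 0]
    - [0, 0, 0]
    - [0, 0, 0]
    - [0, 0, 0]
    - [0, 0, -0.05]
    - [0, 0, -0.1]
  spin: [0, 0, 0, 0, 0, 0, 0, 0]
  hand: -1

```text
time: 13.4
tool_pos: [444.5, -279.1, 45.0]
tcp_rot: [3.14, -0.001, -3.04]
contact_force: [0.6, 0.6, -1.4]
grip_width: 63.5
finger_force: 30.0
```

```bash
python3 - <<'E'
from h import *
snap('wrist','w6'); o=monitor.get_obs(); print(o['tool_pos'],o['tcp_rot'],o['joint_positions'],o['contact_force'])
E
```

```text
[ 445.98114603 -280.28474547   47.93227344] [-3.13905852e+00  2.23505174e-03 -3.03986185e+00] [-7.06562687e-01  5.55990776e-01  1.74103904e+00 -1.80071013e-04
  8.41186561e-01 -2.37896718e+00] [ 1.38566777 -0.48957268  0.31872529]
```

View pics/w6.png

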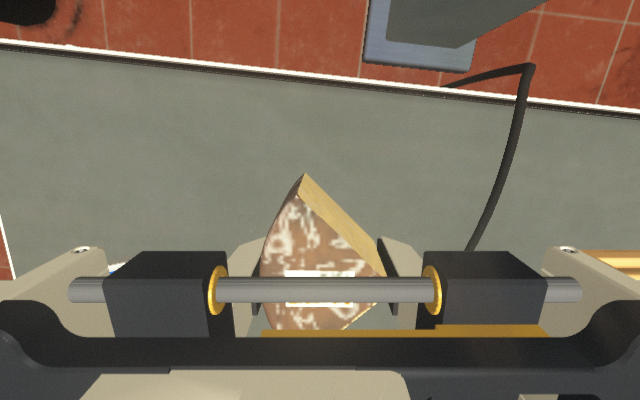

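The dark wedge is held squarely, point at (385,278). I'll carry it back inside the pole.

>>> servo_tool:
  linear:
    - [0.137, 0.03, -0.103]
    - [0.137, 0.03, -0.103]
    - [0.137, 0.03, -0.103]
    - [0.006, 0.176, 0]
    - [0.006, 0.176, 0]
    - [0.006, 0.176, 0]
    - [-0.052, 0.177, -0.05]
    - [-0.052, 0.177, -0.05]
  spin: [0, 0, 0, 0, 0, 0, 0, 0]

```text
time: 14.45
tool_pos: [360.7, -91.6, 127.3]
tcp_rot: [-3.141, 0.001, -3.041]
contact_force: [0.3, -0.4, -2.9]
grip_width: 64.2
finger_force: 30.0
```

>>> servo_tool:
  linear:
    - [-0.052, 0.177, -0.05]
    - [-0.052, 0.177, -0.05]
    - [-0.2, 0.12, -0.01]
    - [-0.244, 0.146, -0.01]
    - [-0.244, 0.146, -0.01]
    - [-0.244, 0.146, 0]
    - [-0.244, 0.146, 0]
    - [-0.2, 0.12, 0]
  spin: [0, 0, 0, 0, 0, 0, 0, 0]

```text
time: 15.45
tool_pos: [632.7, 173.2, 152.6]
tcp_rot: [-3.141, 0.001, -3.04]
contact_force: [0.2, -0.8, -2.5]
grip_width: 63.5
finger_force: 30.0
```

>>> servo_tool:
  linear:
    - [-0.0865, 0.0455, 0.05]
    - [0, 0, 0.15]
    - [0, 0, 0.15]
    - [0, 0, 0.15]
    - [0, 0, 0.07]
    - [0, 0, 0]
    - [0, 0, 0]
    - [0, 0, 0]
  spin: [0, 0, 0, 0, 0, 0, 0, 0]

```text
time: 16.45
tool_pos: [648.4, 182.8, 40.5]
tcp_rot: [3.141, 0.003, -3.04]
contact_force: [-0.2, 0.3, -2.1]
grip_width: 63.7
finger_force: 30.0
```

```bash
python3 - <<'E'
from h import *
snap('wrist','w7'); o=monitor.get_obs(); print(o['tool_pos'],o['tcp_rot'],o['contact_force'])
for p in([461.3,166.6,12],[541.8,174.4,12],[543,174,94],[700,150,12],[690,189,12]): print(proj('w7',p))
gold('w7',94)
E
```

```text
[648.20911549 182.80352024  40.23979379] [ 3.14139228e+00  2.22968828e-03 -3.04009566e+00] [-0.26801319  0.06488809 -3.56564192]
[ 331.5 -100.9]
[329.9  71. ]
[333.   35.5]
[275.9 293.7]
[328.2 286.8]
[  233     0   193   148 20587] [327.99402536  62.64939039] [551.1 173.2  94. ]
```

>>> servo_tool:
  linear:
    - [-0.003, 0.006, 0.04]
    - [0, 0, 0.03]
    - [0, 0, 0.02]
    - [0, 0, 0.012]
    - [0, 0, 0]
    - [0, 0, 0]
    - [0, 0, 0]
    - [0, 0, 0]
  spin: [0, 0, 0, 0, 0, 0, 0, 0]

```text
time: 17.5
tool_pos: [647.7, 183.9, 19.1]
tcp_rot: [-3.142, -0.0, -3.04]
contact_force: [-4.3, -0.6, 5.3]
grip_width: 63.9
finger_force: 30.0
```

>>> servo_tool:
  linear:
    - [0, 0, 0]
    - [0, 0, 0]
    - [0, 0, 0]
    - [0, 0, 0]
    - [0, 0, -0.15]
    - [0, 0, -0.3]
    - [0, 0, -0.3]
    - [0, 0, 0]
  spin: [0, 0, 0, 0, 0, 0, 0, 0.064]
  hand: 1

```text
time: 18.5
tool_pos: [650.9, 184.5, 175.3]
tcp_rot: [3.14, 0.012, 3.14]
contact_force: [-0.7, -0.6, -0.2]
grip_width: 91.9
finger_force: 0.0
```

>>> servo_tool:
  linear:
    - [0.086, 0.19, 0]
    - [0.086, 0.19, 0]
    - [0.086, 0.19, 0]
    - [0.086, 0.19, 0]
    - [0.086, 0.19, 0]
    - [0, 0, 0]
    - [0, 0, 0]
    - [0, 0, 0]
  spin: [0, 0, 0, 0, 0, 0, 0, 0]

```text
time: 19.5
tool_pos: [562.5, 372.7, 168.5]
tcp_rot: [-3.141, 0.0, 3.141]
contact_force: [-0.4, 0.2, -0.4]
grip_width: 91.8
finger_force: 0.0
```

```bash
cat >> h.py <<'E'
def blob(f,lo,hi,z,amin=150):
    h=cv2.cvtColor(cv2.imread(f'pics/{f}.png'),cv2.COLOR_BGR2HSV)
    n,l,s,c=cv2.connectedComponentsWithStats(cv2.inRange(h,lo,hi))
    for k in range(1,n):
        if s[k,4]>amin: print(s[k],c[k].round(1),onz(f,*c[k],z))
E
python3 - <<'E'
from h import *
snap('wrist','w8'); o=monitor.get_obs(); print(o['tool_pos'],o['tcp_rot'])
blob('w8',(0,120,180),(14,255,255),106)
E
```

```text
[562.51297201 372.67045643 168.53120784] [-3.14145118e+00  1.34676549e-04  3.14094197e+00]
[ 307  195   47   45 1072] [330.4 216.1] [560.  376.6 106. ]
```

>>> servo_tool:
  linear:
    - [0.01, 0.018, 0.03]
    - [0, 0, 0.14]
    - [0, 0, 0.14]
    - [0, 0, 0.14]
    - [0, 0, 0.08]
    - [0, 0, 0]
    - [0, 0, 0]
    - [0, 0, 0]
  spin: [0, 0, 0, 0, 0, 0, 0, 0]

```text
time: 20.55
tool_pos: [560.5, 377.8, 63.9]
tcp_rot: [3.14, 0.002, -3.141]
contact_force: [-0.1, -0.1, -0.2]
grip_width: 91.8
finger_force: 0.0
```

>>> servo_tool:
  linear:
    - [0, 0, 0]
    - [0, 0, 0]
    - [0, 0, 0]
    - [0, 0, 0]
    - [0, 0, 0]
    - [0, 0, 0]
    - [0, 0, 0]
    - [0, 0, 0]
  spin: [0, 0, 0, 0, 0, 0, 0, 0]
  hand: -1

```text
time: 21.55
tool_pos: [559.7, 377.5, 62.5]
tcp_rot: [3.142, -0.0, -3.141]
contact_force: [-1.1, 0.2, 0.1]
grip_width: 41.2
finger_force: 30.0
```

>>> servo_tool:
  linear:
    - [0, 0, -0.15]
    - [0, 0, -0.15]
    - [0.0985, -0.211, 0]
    - [0.0985, -0.211, 0]
    - [0.0985, -0.211, 0]
    - [0.0985, -0.211, 0]
    - [0.0985, -0.211, 0]
    - [0, 0, 0]
  spin: [0, 0, 0, 0, 0, 0, 0, 0]

```text
time: 22.55
tool_pos: [460.1, 164.2, 122.6]
tcp_rot: [-3.141, -0.001, 3.14]
contact_force: [0.5, 0.1, -0.8]
grip_width: 40.9
finger_force: 30.0
```

```bash
python3 - <<'E'
from h import *
snap('wrist','w9'); o=monitor.get_obs(); print(o['tool_pos'],o['tcp_rot'],o['contact_force'],proj('w9',[461.3,166.6,12]),proj('w9',[461.3,166.6,122-62+106]))
blob('w9',(0,120,180),(14,255,255),o['tool_pos'][2]-62.5+106)
E
```

```text
[461.3918876  165.50230869 122.88994054] [3.14135249e+00 4.45913736e-04 3.14045999e+00] [ 0.68001985  0.98079686 -0.7489841 ] [327.9 203.6] [331.6 298.5]
[292 261  66  16 772] [325. 270.] [446.  163.5 166.4]
[ 286  303   79   27 1119] [324.2 317. ] [471.3 163.1 166.4]
```

Good. Lowering the shaker to z ≈ 66.5.

>>> servo_tool:
  linear:
    - [0, 0.006, 0.08]
    - [0, 0, 0.1]
    - [0, 0, 0.06]
    - [0, 0, 0.02]
    - [0, 0, 0.015]
    - [0, 0, 0.01]
    - [0, 0, 0]
    - [0, 0, 0]
  spin: [0, 0, 0, 0, 0, 0, 0, 0]

```text
time: 23.6
tool_pos: [462.1, 167.8, 66.4]
tcp_rot: [3.141, 0.002, -3.141]
contact_force: [-1.3, 0.4, 5.6]
grip_width: 41.0
finger_force: 30.0
```

>>> servo_tool:
  linear:
    - [0, 0, 0]
    - [0, 0, 0]
    - [0, 0, 0]
    - [0, 0, 0]
    - [0, 0, -0.12]
    - [0, 0, -0.2]
    - [0, 0, -0.2]
    - [0, 0, 0]
  spin: [0, 0, 0, 0, 0, 0, 0, 0]
  hand: 1

```text
time: 24.6
tool_pos: [463.2, 167.9, 172.3]
tcp_rot: [3.14, 0.006, -3.141]
contact_force: [0.3, -0.5, -0.5]
grip_width: 91.8
finger_force: 0.0
```

>>> servo_tool:
  linear:
    - [0.033, 0.176, 0]
    - [0.033, 0.176, 0]
    - [0.033, 0.176, 0]
    - [0.033, 0.176, 0]
    - [0.033, 0.176, 0]
    - [0, 0, 0]
    - [0, 0, 0]
    - [0, 0, 0]
  spin: [0, 0, 0, 0, 0, 0, 0, 0]

```text
time: 25.6
tool_pos: [428.4, 342.5, 169.2]
tcp_rot: [-3.141, -0.001, 3.141]
contact_force: [-0.7, 0.7, 0.7]
grip_width: 91.6
finger_force: 0.0
```

```bash
python3 - <<'E'
from h import *
snap('wrist','w10'); o=monitor.get_obs(); print(o['tool_pos'],o['tcp_rot'])
print(proj('w10',[428.3,343.5,80]))
i=cv2.imread('pics/w10.png'); g=cv2.medianBlur(cv2.cvtColor(i,cv2.COLOR_BGR2GRAY),3)
print(g[210,230:420:5]); print(g[130:250:4,324])
c=cv2.HoughCircles(g[130:250,230:420],cv2.HOUGH_GRADIENT,1,100,param1=80,param2=15,minRadius=28,maxRadius=55); print(c)
if c is not None:
  for x,y,r in c[0]: print(onz('w10',x+230,y+130,80))
E
```

```text
[428.55287777 342.57246332 169.36208487] [-3.14127783e+00 -2.78921882e-04  3.14133189e+00]
[326.6 208.9]
[133 135 133 132 131 132 128 128 131 130 129 128 130  84 116 103  99  93
  98 105  99 101  97  88 153  89 127 129 131 132 132 131 132 132 131 132
 131 134]
[127 128 128 128 128 127 131 132 131 134 170 208  53  86 127  96  99  99
  97 101 106  96  95  96 105 141  97 131 130 130]
[[[96.5 75.5 31.8]]]
[425.  343.4  80. ]
```

>>> servo_tool:
  linear:
    - [0.01, 0.004, 0.06]
    - [0, 0, 0.16]
    - [0, 0, 0.16]
    - [0, 0, 0.16]
    - [0, 0, 0.08]
    - [0, 0, 0]
    - [0, 0, 0]
    - [0, 0, 0]
  spin: [0, 0, 0, 0, 0, 0, 0, 0]

```text
time: 26.65
tool_pos: [427.0, 344.7, 46.7]
tcp_rot: [3.14, 0.002, -3.141]
contact_force: [-0.2, -0.8, -0.2]
grip_width: 92.1
finger_force: 0.0
```

>>> servo_tool:
  linear:
    - [0, 0, 0]
    - [0, 0, 0]
    - [0, 0, 0]
    - [0, 0, 0]
    - [0, 0, 0]
    - [0, 0, 0]
    - [0, 0, 0]
    - [0, 0, 0]
  spin: [0, 0, 0, 0, 0, 0, 0, 0]
  hand: -1

```text
time: 27.65
tool_pos: [426.3, 344.3, 45.6]
tcp_rot: [-3.142, -0.0, -3.141]
contact_force: [-0.9, -0.7, 2.6]
grip_width: 59.1
finger_force: 30.0
```

>>> servo_tool:
  linear:
    - [0, 0, -0.2]
    - [0, 0, -0.28]
    - [0, 0, -0.27]
    - [-0.052, -0.271, 0]
    - [-0.052, -0.271, 0]
    - [-0.052, -0.271, 0]
    - [-0.052, -0.271, 0]
    - [-0.052, -0.271, 0]
  spin: [0, 0, 0, 0, 0, 0, 0, 0]

```text
time: 28.65
tool_pos: [478.4, 71.8, 195.0]
tcp_rot: [3.141, -0.001, -3.14]
contact_force: [0.4, -0.1, -2.7]
grip_width: 59.2
finger_force: 30.0
```

>>> servo_tool:
  linear:
    - [-0.052, -0.271, 0]
    - [-0.052, -0.271, 0]
    - [0, 0, 0.15]
    - [0, 0, 0.2]
    - [0, 0, 0.15]
    - [0, 0, 0]
    - [0, 0, 0]
    - [0, 0, 0]
  spin: [0, 0, 0, 0, 0, 0, 0, 0]

```text
time: 29.65
tool_pos: [500.5, -35.1, 96.9]
tcp_rot: [-3.141, 0.003, -3.14]
contact_force: [0.7, -0.7, -3.3]
grip_width: 59.2
finger_force: 30.0
```

```bash
python3 - <<'E'
from h import *
snap('wrist','w11'); o=monitor.get_obs(); print(o['tool_pos'],o['tcp_rot'],o['contact_force'])
E
```

```text
[500.30595945 -35.06713956  96.77538504] [-3.14113359e+00  2.49650311e-03 -3.14037148e+00] [-1.27764988  0.13811977 -3.27163481]
```

>>> servo_tool:
  linear:
    - [0.006, 0, 0.08]
    - [0, 0, 0.08]
    - [0, 0, 0.04]
    - [0, 0, 0.02]
    - [0, 0, 0.015]
    - [0, 0, 0.006]
    - [0, 0, 0]
    - [0, 0, 0]
  spin: [0, 0, 0, 0, 0, 0, 0, 0]

```text
time: 30.7
tool_pos: [498.9, -35.1, 49.5]
tcp_rot: [-3.141, 0.002, -3.14]
contact_force: [-4.3, 1.0, 13.3]
grip_width: 59.2
finger_force: 30.0
```

>>> servo_tool:
  linear:
    - [0, 0, 0]
    - [0, 0, 0]
    - [0, 0, 0]
    - [0, 0, 0]
    - [0, 0, -0.2]
    - [0, 0, -0.28]
    - [0.22, -0.08, 0]
    - [0.25, -0.1, 0]
  spin: [0, 0, 0, 0, 0, 0, 0, 0]
  hand: 1

```text
time: 31.7
tool_pos: [403.9, -71.4, 143.8]
tcp_rot: [-3.141, 0.002, -3.139]
contact_force: [0.1, -0.2, 0.5]
grip_width: 91.9
finger_force: 0.0
```

>>> servo_tool:
  linear:
    - [0.12, -0.24, 0]
    - [0.12, -0.24, 0]
    - [-0.025, -0.26, 0]
    - [-0.025, -0.26, 0]
    - [0, 0, 0]
    - [0, 0, 0]
    - [0, 0, 0]
    - [0, 0, 0]
  spin: [0, 0, 0, 0, 0.104, 0.104, 0.104, 0.104]

```text
time: 32.7
tool_pos: [366.5, -271.1, 143.1]
tcp_rot: [3.141, -0.0, 2.484]
contact_force: [-0.5, -0.8, 0.2]
grip_width: 91.9
finger_force: 0.0
```

>>> servo_tool:
  linear:
    - [0, 0, 0]
    - [0, 0, 0]
    - [0, 0, 0]
    - [0, 0, 0]
    - [0, 0, 0]
    - [0, 0, 0]
    - [0, 0, 0]
    - [0, 0, 0]
  spin: [0.104, 0.104, 0.104, 0.104, 0, 0, 0, 0]

```text
time: 33.7
tool_pos: [366.6, -271.1, 143.3]
tcp_rot: [3.142, -0.0, 1.837]
contact_force: [-0.0, -0.3, 0.0]
grip_width: 91.4
finger_force: 0.0
```

```bash
python3 - <<'E'
from h import *
o=monitor.get_obs(); p=o['tool_pos']; y=o['tcp_rot'][2]; print(p,y,o['joint_positions'])
x=np.array([np.cos(y),np.sin(y)]); yy=np.array([np.sin(y),-np.cos(y)])
for t in((440,-400),(512.6,-428.5)): d=np.array(t)-p[:2]; print(t,d@x/200,d@yy/200)
print(onz('top0',405,184,90))
E
```

```text
[ 366.55142384 -271.11464558  143.27172642] 1.8365979820262663 [-8.05271316e-01  3.10432468e-01  1.82886723e+00  1.15058678e-04
  1.00235197e+00 -1.07113491e+00]
(440, -400) -0.7182643494009215 0.18506626513873548
(512.6, -428.5) -0.951113943651872 0.49788620768902747
[ 594. -314.   90.]
```

>>> servo_tool:
  linear:
    - [-0.19, 0.1, 0]
    - [-0.19, 0.1, 0]
    - [-0.19, 0.1, 0]
    - [-0.19, 0.1, 0]
    - [-0.19, 0.1, 0]
    - [0, 0, 0]
    - [0, 0, 0]
    - [0, 0, 0]
  spin: [0, 0, 0, 0, 0, 0, 0, 0]

```text
time: 34.7
tool_pos: [512.3, -427.5, 143.6]
tcp_rot: [-3.141, -0.001, 1.836]
contact_force: [-0.3, -0.2, 0.2]
grip_width: 91.7
finger_force: 0.0
```

```bash
python3 - <<'E'
from h import *
snap('wrist','w12'); o=monitor.get_obs(); print(o['tool_pos'],o['tcp_rot'],o['joint_positions'])
i=cv2.imread('pics/w12.png'); h=cv2.cvtColor(i,cv2.COLOR_BGR2HSV); m=cv2.inRange(h,(95,120,60),(125,255,255)); m=cv2.morphologyEx(m,cv2.MORPH_CLOSE,np.ones((15,15)))
c=max(cv2.findContours(m,0,2)[0],key=cv2.contourArea); r=cv2.minAreaRect(c); b=cv2.boxPoints(r); print(r,[onz('w12',*q,26) for q in b],onz('w12',*r[0],26))
E
```

```text
[ 512.36255457 -427.63884326  143.8094377 ] [ 3.14151013e+00 -1.05079731e-04  1.83601145e+00] [-8.10298140e-01  6.70527673e-01  1.20316977e+00  1.28390043e-04
  1.26794845e+00 -1.07555155e+00]
((324.8828125, 198.7411651611328), (87.53900909423828, 51.153114318847656), 86.18592071533203) [array([ 474.1, -393.7,   26. ]), array([ 520.8, -377.7,   26. ]), array([ 552.9, -464. ,   26. ]), array([ 501.7, -482. ,   26. ])] [ 511.7 -427.3   26. ]
```

View pics/w12.png

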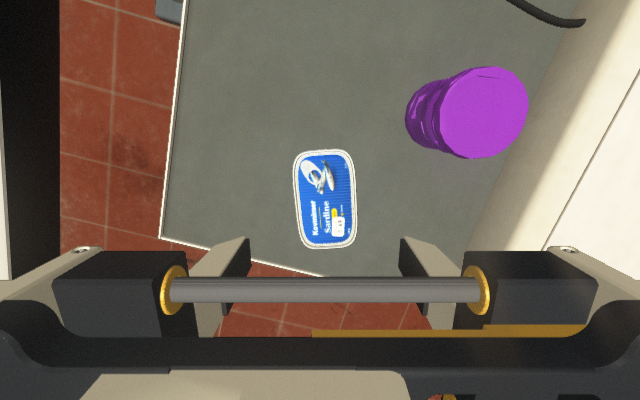

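The tin is centred between the fingers at (325,198), turned about 3° more than the tool. A small turn, then down and grip.

>>> servo_tool:
  linear:
    - [0, 0, 0.1]
    - [0, 0, 0.15]
    - [0, 0, 0.15]
    - [0, 0, 0.12]
    - [0, 0, 0.08]
    - [0, 0, 0.045]
    - [0, 0, 0.01]
    - [0, 0, 0]
  spin: [-0.03, 0, 0, 0, 0, 0, 0, 0]

```text
time: 35.75
tool_pos: [513.2, -428.6, 13.0]
tcp_rot: [3.141, 0.001, 1.883]
contact_force: [0.9, -0.5, -0.5]
grip_width: 92.1
finger_force: 0.0
```

>>> servo_tool:
  linear:
    - [0, 0, 0]
    - [0, 0, 0]
    - [0, 0, 0]
    - [0, 0, 0]
    - [0, 0, 0]
    - [0, 0, 0]
    - [0, 0, 0]
    - [0, 0, 0]
  spin: [0, 0, 0, 0, 0, 0, 0, 0]
  hand: -1

```text
time: 36.75
tool_pos: [512.9, -428.3, 12.4]
tcp_rot: [3.141, 0.0, 1.883]
contact_force: [-0.8, 0.8, 2.4]
grip_width: 59.0
finger_force: 29.9
```

>>> servo_tool:
  linear:
    - [0, 0, -0.1]
    - [0, 0, -0.25]
    - [0, 0, -0.25]
    - [0.195, -0.092, 0]
    - [0.195, -0.092, 0]
    - [0.195, -0.092, 0]
    - [0.195, -0.092, 0]
    - [0.195, -0.092, 0]
  spin: [0, 0, 0, 0, 0, 0, 0, 0]

```text
time: 37.75
tool_pos: [364.5, -270.1, 133.4]
tcp_rot: [3.141, 0.001, 1.883]
contact_force: [-0.0, 0.6, -0.6]
grip_width: 59.0
finger_force: 29.9
```

```bash
python3 - <<'E'
from h import *
o=monitor.get_obs(); p=o['tool_pos']; y=o['tcp_rot'][2]; print(p,y,o['grip_width'],o['contact_force'])
print('spin',-(np.pi+.097-y)/(np.pi/2))
y=np.pi+.097; x=np.array([np.cos(y),np.sin(y)]); yy=np.array([np.sin(y),-np.cos(y)]); p=p[:2]
for t in((350,-165),(385,-60),(610,-23.6)): d=np.array(t)-p; print(t,d@x/200,d@yy/200); p=np.array(t)
E
```

```text
[ 364.54085461 -270.12168529  133.36160017] 1.8829163736023449 58.95968985710334 [-0.03940846  0.56476311 -0.59098979]
spin -0.8630503247697388
(350, -165) 0.02145840034443377 0.5301789003228027
(385, -60) -0.22502253649728096 0.5055836805795157
(610, -23.6) -1.1373379146156288 0.0721904978357444
```

>>> servo_tool:
  linear:
    - [0, 0, 0]
    - [0, 0, 0]
    - [0, 0, 0]
    - [0, 0, 0]
    - [0, 0, 0]
    - [0, 0, 0]
    - [0, 0, 0]
    - [0, 0, 0]
  spin: [-0.108, -0.108, -0.108, -0.108, -0.108, -0.108, -0.108, -0.107]

```text
time: 38.75
tool_pos: [365.5, -271.2, 133.4]
tcp_rot: [-3.141, 0.001, -3.039]
contact_force: [-0.1, -0.1, -1.8]
grip_width: 59.0
finger_force: 29.9
```

>>> servo_tool:
  linear:
    - [0.011, 0.265, 0]
    - [0.011, 0.265, 0]
    - [-0.113, 0.253, -0.03]
    - [-0.113, 0.253, -0.03]
    - [-0.28, 0.018, 0]
    - [-0.28, 0.018, 0]
    - [-0.28, 0.018, 0]
    - [-0.28, 0.018, 0]
  spin: [0, 0, 0, 0, 0, 0, 0, 0]

```text
time: 39.75
tool_pos: [609.4, -24.3, 145.6]
tcp_rot: [-3.141, 0.001, -3.044]
contact_force: [-0.2, -0.4, -1.2]
grip_width: 59.3
finger_force: 29.9
```

```bash
python3 - <<'E'
from h import *
snap('wrist','w13'); o=monitor.get_obs(); p=o['tool_pos']; y=o['tcp_rot'][2]; print(p,y,o['grip_width'],o['contact_force'])
x=np.array([np.cos(y),np.sin(y)]); yy=np.array([np.sin(y),-np.cos(y)]); p=p[:2]
d=np.array((610.2,-23.6))-p; print(d@x/200,d@yy/200)
i=cv2.imread('pics/w13.png'); h=cv2.cvtColor(i,cv2.COLOR_BGR2HSV); m=cv2.inRange(h,(95,120,60),(125,255,255)); v,u=np.nonzero(m); print(len(u),u.min(),u.max(),v.min(),v.max())
for v_ in range(v.min(),v.max(),6): k=u[v==v_]; print(v_,k.min() if len(k) else 0,k.max() if len(k) else 0)
E
```

```text
[615.62086856 -23.52681609 144.84336028] -3.044030809340099 59.255147300773864 [ 5.18311232 -1.1363889  -0.28361245]
0.02701109446911643 0.0022759772391791238
7254 277 369 184 329
184 309 348
190 287 360
196 282 364
202 280 366
208 278 368
214 278 369
220 277 369
226 278 369
232 278 369
238 278 369
244 279 369
250 279 369
256 280 369
262 280 369
268 281 368
274 281 368
280 0 0
286 0 0
292 0 0
298 0 0
304 284 367
310 286 365
316 288 360
322 292 359
328 301 346
```

```bash
python3 - <<'E'
from h import *
o=monitor.get_obs(); print(o['tool_pos'],o['tcp_rot'])
a,b=onz('w13',325,184,158.5),onz('w13',324,329,158.5); print(a,b,(a+b)/2)
print([proj('w13',[*p,12]) for p in((555.6,-68.3),(548.9,9.5))])
E
```

```text
[615.62086856 -23.52681609 144.84336028] [-3.14099121  0.00748835 -3.04403081]
[562.6 -29.5 158.5] [654.  -21.2 158.5] [608.3  -25.35 158.5 ]
[array([287.1, 140.8]), array([364.6, 141.7])]
```

>>> servo_tool:
  linear:
    - [0.02, 0, 0.05]
    - [0, 0, 0.15]
    - [0, 0, 0.15]
    - [0, 0, 0.13]
    - [0, 0, 0.05]
    - [0, 0, 0]
    - [0, 0, 0]
    - [0, 0, 0]
  spin: [0, 0, 0, 0, 0, 0, 0, 0]

```text
time: 40.8
tool_pos: [604.1, -25.3, 39.5]
tcp_rot: [-3.141, 0.002, -3.045]
contact_force: [-0.3, -0.1, -1.1]
grip_width: 59.5
finger_force: 29.9
```

>>> servo_tool:
  linear:
    - [-0.031, 0.005, 0]
    - [0, 0, 0.04]
    - [0, 0, 0.035]
    - [0, 0, 0.02]
    - [0, 0, 0.015]
    - [0, 0, 0.008]
    - [0, 0, 0]
    - [0, 0, 0]
  spin: [0, 0, 0, 0, 0, 0, 0, 0]

```text
time: 41.8
tool_pos: [609.3, -23.6, 16.3]
tcp_rot: [3.142, -0.0, -3.045]
contact_force: [-5.3, 0.4, 11.5]
grip_width: 59.2
finger_force: 29.9
```

>>> servo_tool:
  linear:
    - [0, 0, 0]
    - [0, 0, 0]
    - [0, 0, 0]
    - [0, 0, 0]
    - [0, 0, -0.1]
    - [0, 0, -0.25]
    - [0, 0, -0.3]
    - [0, 0, -0.3]
  spin: [0, 0, 0, 0, 0, 0, 0, 0]
  hand: 0.6

```text
time: 42.8
tool_pos: [609.3, -23.6, 206.4]
tcp_rot: [3.141, -0.0, -3.045]
contact_force: [0.1, 0.8, -0.5]
grip_width: 73.3
finger_force: 0.0
```

>>> servo_tool:
  linear:
    - [-0.02, 0.2, -0.2]
    - [-0.02, 0.2, -0.2]
    - [0, 0, -0.1]
    - [0, 0, -0.1]
    - [0, 0, 0]
    - [0, 0, 0]
    - [0, 0, 0]
    - [0, 0, 0]
  spin: [0, 0, 0, 0, 0, 0, 0, 0]

```text
time: 43.8
tool_pos: [609.7, 56.7, 324.0]
tcp_rot: [3.141, -0.001, -3.045]
contact_force: [-0.0, -0.1, 0.5]
grip_width: 73.6
finger_force: 0.0
```

```bash
python3 - <<'E'
from h import *
snap('wrist','w14');snap('top','t1');snap('scene','s1'); o=monitor.get_obs(); print(o['time'],o['tool_pos'],o['contact_force'])
m=np.zeros((600,800,3),np.uint8)
a=cv2.resize(cv2.imread('pics/w14.png')[0:250,120:600],(760,396)); m[:396,:760]=a
m[400:600,:400]=cv2.resize(cv2.imread('pics/s1.png')[145:245,200:400],(400,200),interpolation=2)
m[400:600,400:800]=cv2.resize(cv2.imread('pics/t1.png')[145:245,200:400],(400,200),interpolation=2)
cv2.imwrite('pics/fin.png',m)
E
```

```text
43.95 [609.78752503  56.72836171 324.43782174] [-0.57280732 -0.13494713 -0.46187442]
```

View pics/fin.png

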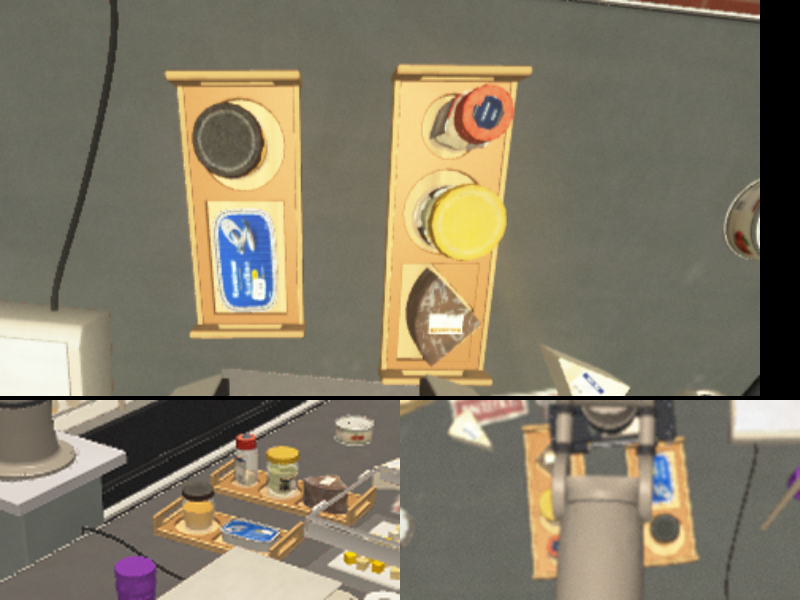

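The final view shows the small jar (230,140) and tin (245,260) in the short tray. The shaker (485,113), gold jar (468,222) and dark wedge (443,320) are in the long tray. All are upright and seated, and the round tin, pale wedge and purple jar are untouched.

```bash
python3 -c "
from h import *
print(workorder.close_job())"
```

```text
the job is handed in; nothing more can be done
None
```

Both trays are made up and the job is handed in at about 44 s: all five things stand upright in their own cut-outs, and the pale wedge, the round tin and the purple look-alike were not touched.

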